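# Fit a snap ring over a pulley axle with ring pliers

### The arm

A 7-joint arm with a two-finger parallel gripper is mounted at the origin on the work surface. World frame = base frame: x ahead of the robot, y to its left, z up, the work surface at z = 0. Lengths are in m, angles in rad, forces in N, time in s.
With the tool pointing down it reaches from about 0.425 to 0.875 m from the base axis. Payload 4.7 kg.
Tool frame: the origin (TCP) lies between the finger pads; the fingertips stand 22 mm ahead of it and the grasp point (between the pads) lies 3 mm ahead of it; x points along the fingers, y is the direction in which the jaws open and shut, and the axes are right-handed (so a half turn about x gives the same grasp; the last joint's range is limited). The gripper opens to 87 mm and grips with 3 to 60 N. Pads are 19 mm wide; open, the fingers measure 117 mm over their backs; the gripper's body (75 mm by 190 mm) begins 51 mm behind the grasp point.
Start: joints at [1.132, 0.321, -0.07, 1.45, 0.023, 1.371, -0.057], TCP at [0.284, -0.585, 0.245] pointing down, gripper open.
Joint ranges: [-2.86, 2.86], [-0.3, 2.09], [-1.38, 1.24], [0.06, 2.45], [-1.56, 4.7], [0.09, 2.05], [-2.69, 2.69]. Speed limits (rad/s): [2.57, 2.57, 3.14, 3.14, 3.14, 3.14, 3.14].

### API

Orientations are given as a unit quaternion [x, y, z, w].
In Python, from bench import ctrl gives the robot as it stands. The module is installed in compiled form; this text tells all that it offers.
- The arm moves only by the tool step_arm, never from a script. Its argument "commands" is a list of rows, each a list of 3 entries, a list of its own where there are three numbers: the finger opening in mm, from 0 to 87, then the shift along the tool's x, y, z in mm, then the turn about the tool's x in degrees. A call has 1 to 12 rows; each row is the pose to reach, as a shift and turn from the pose commanded when the call began, along the tool's axes at that moment; what a row does not reach only later rows make up. A row lasts 1/10 s, in which the tool goes at most 50 mm and 8.59 degrees, less where a joint would pass 70% of its speed; a pose out of reach is approached as far as the arm can. A call with a gripper value outside its range is refused whole. The fingers move at their own pace and stop on an object; "grip_force" is the grip in N (left out, the last holds). Time passes only in rows, so rows that repeat a pose let the fingers close. It gives the time, the measured TCP pose, the force and the opening at its end, in the units of the state.
- ctrl.read_state(): the state, without advancing time (a new reading comes with each control period).
- ctrl.get_image(name): name is "scene" or "top" or "wrist"; returns a dict with "pixels" (420x560x3 uint8, red, green, blue), "z_map" (420x560 float32, m along the optical axis (not along the pixel's ray), 0 where there is no reading), "mtx" (3x3 intrinsics, pixels), "cam_to_world" (4x4, takes a point from camera to world coordinates). Camera axes: x right, y up, looking along -z (the intrinsics and any distortion apply to the point x, -y, -z); pixel columns grow to the right and rows downward; lengths in m; the calibration is good to about 2 mm. The wrist camera is an equidistant fisheye: a pixel r from the principal point sees the ray r / f radians off the axis. A picture is of the moment at which its call begins.
- ctrl.job_done(): hands the job in, once; it reports no verdict.
Trained networks look in the newest picture that a camera, given by its name, has taken for a name from the list of things; names that differ only in an ending like _2 or _b are one class to them, and where a whole thing is asked for, a point or a joint stands for the part that bears it (a point fixed in the world has none). Each returns a list of dicts, best first, with "conf" (0 to 1); they miss things now and then, are a little off and sometimes report something else, mostly with a low value. They report only what shows in the picture. A call takes as long as a camera call. They do not tell look-alikes from the thing itself.
- ctrl.spot_in(camera, target): "centre" ([x, y, z] in m, in world coordinates, good to about 4 mm: the middle of the surface that is visible of it).
The state is a dict: "time_s": time; "q": joint angles; "qd": joint speeds; "tau": joint torques, N m; "position": TCP position; "ee_rot": TCP orientation; "force": force on the tool from outside, world axes, zero at the start; "torque": the same for the moment, N m; "grip_width": opening from 0.0 (shut) to 1.0 (fully open).
Only numpy, scipy, OpenCV 4.12 (cv2) and the standard library are available. Lean on these libraries where they do the work, as an engineer would, in place of code of your own. Each camera call takes 0.05 s, during which the arm holds its last target.

### The job

The pulley of the candle line's drive unit needs its snap ring: take the ring pliers by the handles, squeeze them so that the ring is fully spread, lift them off their rest and lower the ring level and centred over the axle stub, without forcing it, until it is at the groove just above the pulley's boss. Finish there still holding the pliers squeezed, ring spread and still around the groove, so that it can be inspected before it is let snap in; do not let go. Leave the cups, jug, tin, screwdriver and loose collar where they are.

Things in the scene. Friction and masses are not known exactly. Their poses are not given: they have to be found in the camera images.
- grip (a point): squeezing spot of the loose ring pliers lying on a wooden rest: midway between the two handles, half-way up, 42 mm above the table; x along the pliers to the ring, y across the handles, z up. Rubber handles 20 mm tall, 12 mm thick each, splayed: over their outsides 62 mm here (54 at 20 mm ahead, 70 at 20 mm behind); squeezed fully 36 mm and parallel
- ring (a point): centre of the snap ring's opening, half-way up the ring, 140 mm ahead of the squeezing spot at the same height; axes as there. The ring is already on the pliers' jaw pins: flat steel, 4 mm thick, 41 mm long, in the pliers' plane. Opening at rest 20 mm wide (stub: 24 mm); fully spread it leaves 3.4 mm all round the stub
- handle_left (a joint): how far each handle is squeezed, rad: 0 at rest, 0.2 at the stop. Squeezing the handles spreads the ring, 0.2 = fully spread. A spring opens them again: at the squeezing spot each handle takes about 2.5 N at rest, 7 N at the stop; 20 to 25 N of grip holds firmly
- groove (a point): point on the axle stub's axis at mid-height of its groove, 65.5 mm above the table; z up along the stub, x and y along the housing's sides. Groove 7 mm tall, 19 mm across; below it the flat top (62 mm high) of a boss 40 mm across; above it the plain steel head, 24 mm across, up to 91 mm. A ring lying on the boss is 1.5 mm below this point
- stub_top (a point): centre of the stub's flat top, 25.5 mm above the groove's mid-height
- pliers: the ring pliers as a whole with handles, jaws and ring, about 210 mm long, about 0.17 kg; origin at the pivot, 65 mm ahead of the squeezing spot and 75 mm behind the ring's centre; x towards the ring, z up. Centre of mass about 40 mm ahead of the squeezing spot. Jaws reach 7 mm above the ring's mid-plane, handles 10 mm above and below
- drive_unit: the fixed drive unit; origin on the table under the stub's axis, z up. Grey housing 110 x 110 x 30 mm, on it an aluminium belt pulley 80 mm across with its top at 50 mm, then the boss, groove and stub
- rest: the fixed wooden rest under the pliers; origin on the table below the squeezing spot, x towards the ring. Two blocks 32 mm tall: one from 42 to 88 mm ahead, 50 mm wide; one from 31 to 53 mm behind, 120 mm wide; between them a strip 20 mm wide, 14 mm tall, so the fingers have room beside the handles
- cup_a: white ceramic candle cup, 80 mm across, 90 mm tall, empty, bystander; origin under its centre
- cup_b: another such candle cup, bystander; origin under its centre
- cup_c: another such candle cup, bystander; origin under its centre
- jug: steel pouring jug with a side handle, 110 mm across, 130 mm tall, bystander; origin under its centre
- tin: flat round aluminium tin, 64 mm across, 30 mm tall, bystander; origin under its centre
- screwdriver: screwdriver, 180 mm long, lying on the table, bystander
- washer: loose plain steel collar, 40 mm across, 6 mm tall, lying on the table (a closed ring, not the snap ring), bystander; origin under its centre
Things that resemble listed ones, but are neither listed nor needed, are in the scene too. Leave any purple look-alike of the pliers alone.

How it is judged:
By the outcome, as a careful person would: the job done as asked, in the order asked, and still so for the second after the job is handed in, while the arm keeps its last pose, push and grip.
It also fails if it takes over 40 s, if anything falls off the work surface, if the arm or the gripper's body presses on something with over 40 N, if the wrist force passes 120 N, or if a joint passes its speed limit or range.

## Working session

There is one attempt and no reset: what is moved stays moved. The work goes in short steps, Python scripts to look and compute and a tool call to move; the robot and the scene stay as the last step left them, time stands still between calls to the robot, and variables do not carry over. Pictures are saved under pics/ and viewed, and the job is handed in when it is done.

Besides the shell and the picture viewer there is one more tool, called after ">>>" in YAML: its name, and indented under it one key for each argument. step_arm: Moves the arm, as the interface text tells. Its arguments: {"type":"object","properties":{"commands":{"type":"array"},"grip_force":{"type":"number"}},"required":["commands"]}

```bash
mkdir -p pics; cat > h.py <<'E'
import numpy as np,cv2
from bench import ctrl
def save(n,fn):
    d=ctrl.get_image(n); cv2.imwrite('pics/'+fn,d['pixels'][:,:,::-1]); np.savez('pics/'+fn+'.npz',**d); return d
def cloud(d):
    K=d['mtx'];z=d['z_map'];h,w=z.shape;u,v=np.meshgrid(np.arange(w),np.arange(h))
    P=np.stack([(u-K[0,2])/K[0,0]*z,-(v-K[1,2])/K[1,1]*z,-z,np.ones_like(z)],-1)
    return (P@d['cam_to_world'].T)[...,:3]
E
python3 - <<'E'
from h import *
for n in('top','scene'):
    d=save(n,n+'0.png');print(n,d['mtx'],d['cam_to_world'])
    for t in('grip','ring','pliers','groove','stub_top','drive_unit','rest','cup_a','jug','tin','screwdriver','washer'):
        print(t,[(np.round(r['centre'],3).tolist(),round(r['conf'],2)) for r in ctrl.spot_in(n,t)[:4]])
s=ctrl.read_state();print(s)
E
```

```text
top [[444.02405927   0.         277.54273398]
 [  0.         444.02405927 207.83620036]
 [  0.           0.           1.        ]] [[-0.01342475  0.99788039 -0.06367501  0.45902196]
 [-0.99989687 -0.01372217 -0.00423574 -0.0148914 ]
 [-0.00510052  0.06361158  0.9979617   1.42854835]
 [ 0.          0.          0.          1.        ]]
grip [([0.584, 0.13, 0.052], 0.8), ([0.798, 0.231, 0.016], 0.7), ([0.357, 0.312, 0.014], 0.59)]
ring [([0.794, 0.235, 0.02], 0.64), ([0.576, 0.131, 0.047], 0.59), ([0.352, 0.315, 0.016], 0.56)]
pliers [([0.796, 0.235, 0.02], 0.94), ([0.578, 0.13, 0.052], 0.83), ([0.348, 0.317, 0.014], 0.81)]
groove [([0.536, -0.244, 0.028], 0.58)]
stub_top [([0.546, -0.242, 0.028], 0.67)]
drive_unit [([0.541, -0.248, 0.03], 0.89)]
rest [([0.532, 0.153, 0.034], 0.62)]
cup_a [([0.798, 0.016, 0.037], 0.86), ([0.314, -0.401, 0.044], 0.85), ([0.49, 0.525, 0.05], 0.68)]
jug [([0.489, 0.521, 0.05], 0.57), ([0.527, -0.593, 0.065], 0.56)]
tin [([0.679, -0.001, 0.025], 0.6), ([0.571, 0.164, 0.048], 0.17)]
screwdriver [([0.384, -0.015, 0.022], 0.83)]
washer [([0.577, 0.024, 0.006],
[... 1109 characters left out ...]
], 0.36)]
{'time_s': 1.3, 'q': array([ 1.13210025,  0.32100493, -0.07010072,  1.45049655,  0.02260316,
        1.37077174, -0.05691591]), 'qd': array([-2.64271365e-04,  1.35433884e-03, -7.45784683e-04, -8.19097152e-04,
        5.06438741e-04,  5.56137430e-05, -1.72305404e-03]), 'tau': array([ 4.44500920e-04, -4.91106820e+01, -4.02448028e-01, -3.12771714e+01,
       -6.34421501e-02,  3.36980133e-02,  1.39927315e-05]), 'position': array([ 0.28435417, -0.58453472,  0.24458507]), 'ee_rot': array([-0.68905496, -0.15868451,  0.68906894, -0.15876551]), 'force': array([ 0.52241776, -0.12857651, -0.76887658]), 'torque': array([ 0.02771263,  0.01638825, -0.02997843]), 'grip_width': 1.0046745385363915}
```

View pics/top0.png

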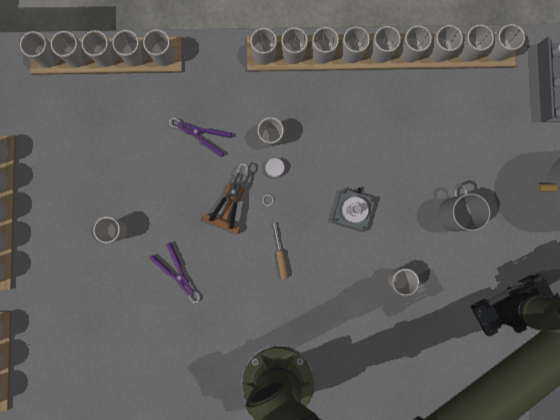

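View pics/scene0.png

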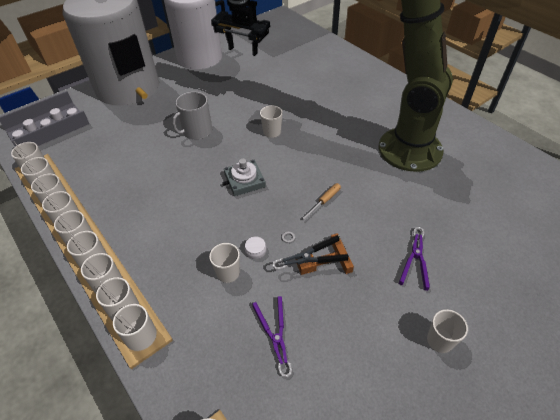

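```bash
python3 - <<'E'
import numpy as np,cv2
a=cv2.imread('pics/top0.png');b=cv2.imread('pics/scene0.png')
c=[cv2.resize(x,(400,400),interpolation=cv2.INTER_CUBIC) for x in (a[150:250,190:290],a[170:250,315:395],b[220:300,255:355][:, :80+20],b[150:200,215:275])]
cv2.imwrite('pics/zoom0.png',np.vstack([np.hstack(c[:2]),np.hstack([cv2.resize(b[220:290,250:360],(400,200+55)),cv2.resize(b[145:205,210:290],(400,255))])])[:600+55])
from h import cloud
d=np.load('pics/top0.png.npz');P=cloud(d)
np.set_printoptions(linewidth=200)
print((P[160:240:2,200:262:2,2]*1000).astype(int))
E
```

```text
[[-2  8  0 ... -2  6 -3]
 [-2  2 -5 ... -2 -1  2]
 [ 0  0  0 ... -2  5  4]
 ...
 [ 0 -2 -3 ...  0  0  5]
 [ 0 -3  3 ...  0  6  1]
 [ 0 -1 -4 ... -1 -2  0]]
```

View pics/zoom0.png

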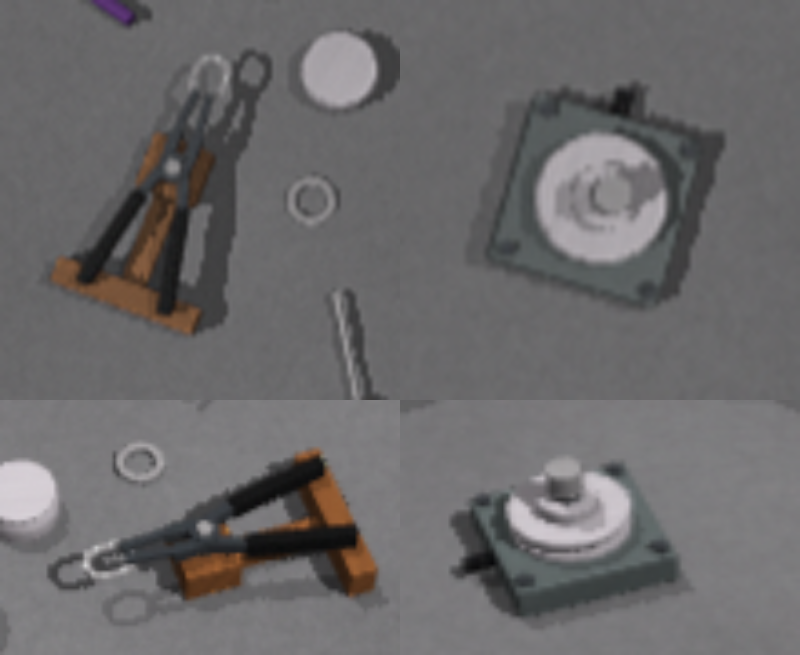

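```bash
cat >> h.py <<'E'
def pix2z(d,u,v,z):
    K=d['mtx'];r=np.array([(u-K[0,2])/K[0,0],-(v-K[1,2])/K[1,1],-1]);T=d['cam_to_world']
    r=T[:3,:3]@r;o=T[:3,3];return o+r*(z-o[2])/r[2]
E
python3 - <<'E'
from h import *
from scipy.spatial.transform import Rotation as R
d=dict(np.load('pics/top0.png.npz'));
ring=pix2z(d,242.2,168,.042);piv=pix2z(d,233,191.4,.049);stub=pix2z(d,357.2,208,.091)
hl=pix2z(d,190+92/4,150+275/4,.052);hr=pix2z(d,190+168/4,150+305/4,.052)
print(ring,piv,stub,hl,hr)
m=(hl+hr)/2
for a,b in((piv,ring),(m,ring),(m,piv)):
    print(np.linalg.norm((b-a)[:2]),np.degrees(np.arctan2(*(b-a)[1::-1])))
d2=dict(np.load('pics/scene0.png.npz'))
f=lambda x,y:(250+x*110/400,220+(y-400)*70/255)
ring2=pix2z(d2,*f(105,558),.042);piv2=pix2z(d2,*f(205,527),.049)
print(ring2,piv2,pix2z(d2,210+(563-400)*80/400,145+(466-400)*60/255,.091))
print(R.from_quat(ctrl.read_state()['ee_rot']).as_matrix())
P=cloud(d);print(P[204:212,353:361,2])
E
```

```text
[0.67468229 0.10056876 0.042     ] [0.60037361 0.12933521 0.049     ] [ 0.54056634 -0.24940651  0.091     ] [0.5156659  0.19172744 0.052     ] [0.49160179 0.13288682 0.052     ]
0.07968241857052404 -21.162467809747966
0.18184937550154565 -19.84658402539274
0.10220435292740299 -18.82070612248264
[0.67043284 0.10097381 0.042     ] [0.59757008 0.13102404 0.049     ] [ 0.53836161 -0.24737698  0.091     ]
[[ 6.45293199e-06  4.37485453e-01 -8.99225488e-01]
 [-1.16064557e-04 -8.99225482e-01 -4.37485451e-01]
 [-9.99999993e-01  1.07191272e-04  4.49739144e-05]]
[[0.06661774 0.06168107 0.05928449 0.06560057 0.06063635 0.06551303
  0.06338452 0.04836952]
 [0.06086055 0.05780914 0.09339367 0.09389405 0.08715107 0.08816975
  0.09235619 0.05950439]
 [0.06101082 0.09509447 0.09043749 0.09498082 0.09473299 0.08604235
  0.09131781 0.08913505]
 [0.08441485 0.09249787 0.08921412 0.09042634 0.09265988 0.08837031
  0.09312613 0.08711085]
 [0.08270982 0.09059429 0.09016012 0.09368333 0.09206292 0.08843409
  0.09345972 0.09003791]
 [0.08898025 0.09028104 0.08935055 0.08655193 0.09059574 0.0894094
  0.08939007 0.09044776]
 [0.07697897 0.08886399 0.08949344 0.08434378 0.09303661 0.09076501
  0.08638788 0.08632124]
 [0.06254919 0.07794016 0.09369245 0.09438555 0.08986761 0.08942753
  0.08541716 0.05698725]]
```

>>> step_arm:
  commands:
    - [87,[45,-547,-552],-134]
    - [87,[45,-547,-552],-134]
    - [87,[45,-547,-552],-134]
    - [87,[45,-547,-552],-134]
    - [87,[45,-547,-552],-134]
    - [87,[45,-547,-552],-134]
    - [87,[45,-547,-552],-134]
    - [87,[45,-547,-552],-134]
    - [87,[45,-547,-552],-134]
    - [87,[45,-547,-552],-134]
    - [87,[45,-547,-552],-134]
    - [87,[45,-547,-552],-134]

```text
time_s: 2.5
position: [0.4829, -0.0174, 0.2102]
ee_rot: [0.302, 0.639, -0.302, 0.64]
force: [0.7, -0.8, -0.1]
grip_width: 1.001
```

```bash
cat >> h.py <<'E'
from scipy.spatial.transform import Rotation as R
def rel(target,yaw_y_deg):
    """shift/turn in tool axes to reach world TCP target with tool y at yaw"""
    s=ctrl.read_state();M=R.from_quat(s['ee_rot']).as_matrix()
    d=M.T@(np.array(target)-s['position'])*1000
    y=np.degrees(np.arctan2(M[1,1],M[0,1]))
    print('t',round(s['time_s'],2),'pos',s['position'].round(4),'yaw',y.round(2),'tilt',M[:,0].round(4),'F',s['force'].round(2),'T',s['torque'].round(2),'w',(s['grip_width']*87).round(2) )
    print('shift',d.round(1),'turn',-((yaw_y_deg-y+180)%360-180))
E
python3 -c "
from h import *
rel([.5417,.149,.2],69.7);print(ctrl.read_state()['q'])"
```

```text
Traceback (most recent call last):
  File "h.py", line 18, in rel
    print('t',round(s['time_s'],2),'pos',s['position'].round(4),'yaw',y.round(2),'tilt',M[:,0].round(4),'F',s['force'].round(2),'T',s['torque'].round(2),'w',(s['grip_width']*87).round(2) )
                                                                                                                                                             ^^^^^^^^^^^^^^^^^^^^^^^^^^
AttributeError: 'float' object has no attribute 'round'
```

```bash
sed -i "s/(s\['grip_width'\]\*87).round(2)/round(float(s['grip_width'])*87,2)/" h.py
python3 -c "
from h import *
rel([.5417,.149,.2],69.7);print(ctrl.read_state()['q'])"
```

```text
t 2.5 pos [ 0.4829 -0.0174  0.2102] yaw 39.41 tilt [ 0.0013 -0.0011 -1.    ] F [ 0.68 -0.76 -0.15] T [ 0.03 -0.17 -0.03] w 87.05
shift [ 10.1 151.1 -91.2] turn -30.28552523575786
[ 0.63089694  0.01089815 -0.6482744   1.87978138  0.00806902  1.25181932
  0.66804209]
```

>>> step_arm:
  commands:
    - [87,[10,151,-91],-31]
    - [87,[10,151,-91],-31]
    - [87,[10,151,-91],-31]
    - [87,[10,151,-91],-31]
    - [87,[10,151,-91],-31]
    - [87,[10,151,-91],-31]
    - [87,[10,151,-91],-31]

```text
time_s: 3.2
position: [0.5424, 0.1447, 0.1997]
ee_rot: [0.123, 0.696, -0.124, 0.696]
force: [-0.5, 0.4, -0.3]
grip_width: 0.995
```

```bash
python3 -c "
from h import *
rel([.5417,.149,.1],69.7);print(ctrl.read_state()['q'])
d=save('wrist','w1.png');print(d['mtx'],d['cam_to_world'])
save('top','top1.png')
print(ctrl.spot_in('wrist','grip')[:3],ctrl.spot_in('wrist','ring')[:3])
rel([.5417,.149,.1],69.7)
"
```

```text
t 3.2 pos [0.5424 0.1447 0.1997] yaw 69.91 tilt [-3.0e-04 -1.4e-03 -1.0e+00] F [-0.46  0.43 -0.25] T [ 0.11 -0.16  0.03] w 86.57
shift [99.7  3.9 -2.1] turn 0.20728080256884596
[ 0.401057    0.2450911  -0.81198869  1.71239674  0.18700417  1.26466689
  0.76723465]
[[325.1922621    0.         282.71761329]
 [  0.         325.1922621  206.78058005]
 [  0.           0.           1.        ]] [[ 0.34324869 -0.9063769  -0.24629504  0.47392142]
 [ 0.93924171  0.330591    0.09238287  0.16891519]
 [-0.00231078 -0.26304087  0.96478192  0.34011647]
 [ 0.          0.          0.          1.        ]]
[{'centre': [0.4142, 0.3299, 0.0183], 'conf': 0.92}, {'centre': [0.5546, 0.1386, 0.0508], 'conf': 0.82}, {'centre': [0.7225, 0.1819, 0.0075], 'conf': 0.6}] [{'centre': [0.5544, 0.1371, 0.0512], 'conf': 0.75}, {'centre': [0.409, 0.327, 0.019], 'conf': 0.62}, {'centre': [0.7258, 0.1802, 0.0083], 'conf': 0.53}]
t 3.4 pos [0.5425 0.1451 0.2   ] yaw 69.93 tilt [ 4.e-04 -1.e-03 -1.e+00] F [-0.73 -0.23 -0.03] T [ 0.04 -0.16  0.02] w 86.74
shift [100.    3.5  -2.1] turn 0.22978406733795964
```

View pics/w1.png

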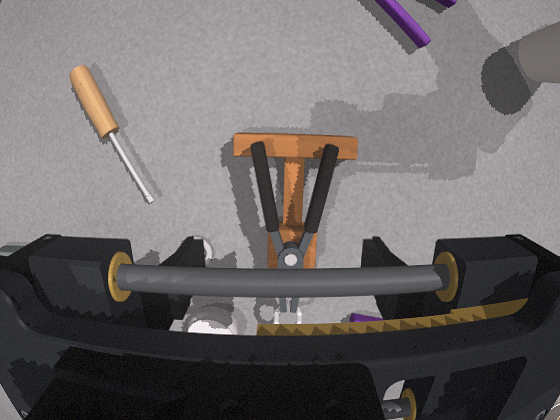

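```bash
cat >> h.py <<'E'
def fish(d,u,v,z):
    K=d['mtx'];x=(u-K[0,2])/K[0,0];y=(v-K[1,2])/K[1,1];r=np.hypot(x,y)+1e-12
    ray=np.array([np.sin(r)*x/r,-np.sin(r)*y/r,-np.cos(r)]);T=d['cam_to_world']
    ray=T[:3,:3]@ray;o=T[:3,3];return o+ray*(z-o[2])/ray[2]
E
python3 - <<'E'
import cv2,numpy as np
a=cv2.imread('pics/w1.png')[120:280,220:370];cv2.imwrite('pics/w1z.png',cv2.resize(a,None,fx=4,fy=3.75,interpolation=cv2.INTER_CUBIC))
E
```

```text
(no output)
```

View pics/w1z.png

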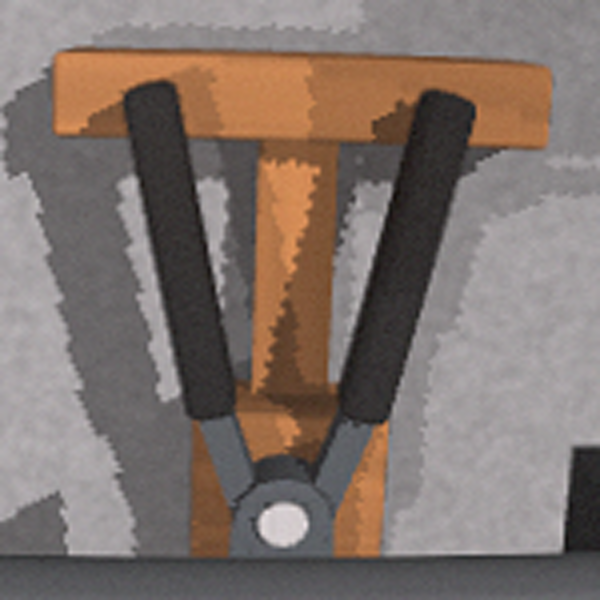

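```bash
python3 - <<'E'
from h import *
d=dict(np.load('pics/w1.png.npz'));f=lambda x,y,z:fish(d,220+x/4,120+y/3.75,z)
lf,rf,lr,rr=f(212,417,.052),f(364,420,.052),f(152,88,.052),f(448,98,.052)
piv=f(283,524,.050)
bl,br=f(54,52,.032),f(551,68,.032)
cl,cr=f(54,137,.032),f(551,148,.032)
mf,mr=(lf+rf)/2,(lr+rr)/2
for n,p in dict(lf=lf,rf=rf,lr=lr,rr=rr,piv=piv,mf=mf,mr=mr).items():print(n,p.round(4))
an=lambda a,b:np.degrees(np.arctan2(b[1]-a[1],b[0]-a[0])).round(2)
print('mr->mf',an(mr,mf),'mr->piv',an(mr,piv),'block',an(bl,br)-90,an(cl,cr)-90,np.linalg.norm(br-bl),np.linalg.norm(lr-rr),np.linalg.norm(lf-rf))
for A in(-20,-21):
  a=np.radians(A);x=np.array([np.cos(a),np.sin(a)]);print(A,'grip',piv[:2]-.065*x, 'blk',(cl+cr)[:2]/2+.031*x,(bl+br)[:2]/2+.053*x)
a=dict(np.load('pics/top1.png.npz'))
E
```

```text
lf [0.5667 0.1246 0.052 ]
rf [0.5797 0.1579 0.052 ]
lr [0.4855 0.1407 0.052 ]
rr [0.51   0.2017 0.052 ]
piv [0.601  0.1301 0.05  ]
mf [0.5732 0.1412 0.052 ]
mr [0.4977 0.1712 0.052 ]
mr->mf -21.65 mr->piv -21.7 block -21.72 -21.189999999999998 0.1185631343149398 0.06575307482777497 0.035792355786433874
-20 grip [0.53995097 0.1523343 ] blk [0.54038795 0.1574701 ] [0.54106193 0.15712292]
-21 grip [0.54034826 0.15339691] blk [0.54019847 0.15696332] [0.54073798 0.15625649]
```

```bash
python3 -c "
from h import *
rel([.5407,.153,.045],68.6)"
```

```text
t 3.4 pos [0.5425 0.1451 0.2   ] yaw 69.93 tilt [ 4.e-04 -1.e-03 -1.e+00] F [-0.73 -0.23 -0.03] T [ 0.04 -0.16  0.02] w 86.74
shift [155.    6.9  -4.5] turn 1.329784067337954
```

>>> step_arm:
  commands:
    - [87,[40,7,-4.5],1.3]
    - [87,[85,7,-4.5],1.3]
    - [87,[120,7,-4.5],1.3]
    - [87,[120,7,-4.5],1.3]

```text
time_s: 3.8
position: [0.5368, 0.1525, 0.0754]
ee_rot: [0.129, 0.698, -0.132, 0.692]
force: [-1.8, 0.1, 0.7]
grip_width: 0.997
```

```bash
python3 -c "
from h import *
rel([.5407,.153,.045],68.6)
d=save('wrist','w2.png')"
```

```text
t 3.8 pos [0.5368 0.1525 0.0754] yaw 68.72 tilt [-0.009  -0.0022 -1.    ] F [-1.8   0.06  0.66] T [ 0.05 -0.07 -0.02] w 86.76
shift [30.3  2.   3.7] turn 0.11979946085915572
```

View pics/w2.png

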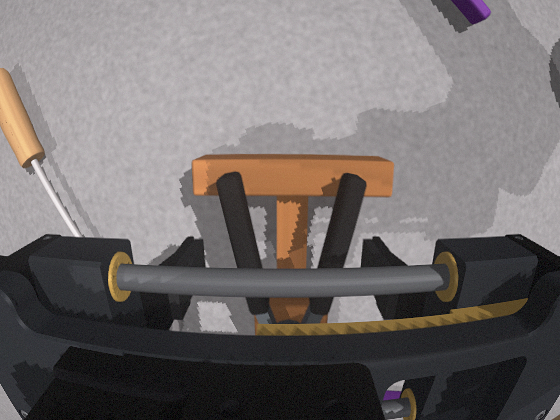

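>>> step_arm:
  commands:
    - [87,[0,0,0],0]
    - [87,[0,0,0],0]

```text
time_s: 4.05
position: [0.5423, 0.1551, 0.0824]
ee_rot: [0.131, 0.694, -0.13, 0.696]
force: [0.0, 0.5, 0.9]
grip_width: 1.0
```

```bash
python3 - <<'E'
from h import *
rel([.5407,.153,.045],68.6)
d=save('wrist','w3.png')
a=cv2.imread('pics/w3.png')[150:330,170:410];cv2.imwrite('pics/w3z.png',cv2.resize(a,None,fx=3.33,fy=3.33,interpolation=cv2.INTER_CUBIC))
E
```

```text
t 4.05 pos [0.5423 0.1551 0.0824] yaw 68.75 tilt [ 4.2e-03  5.0e-04 -1.0e+00] F [0.05 0.51 0.86] T [ 0.06 -0.15 -0.  ] w 86.98
shift [37.4 -2.6 -0.9] turn 0.14953583246821722
```

View pics/w3z.png

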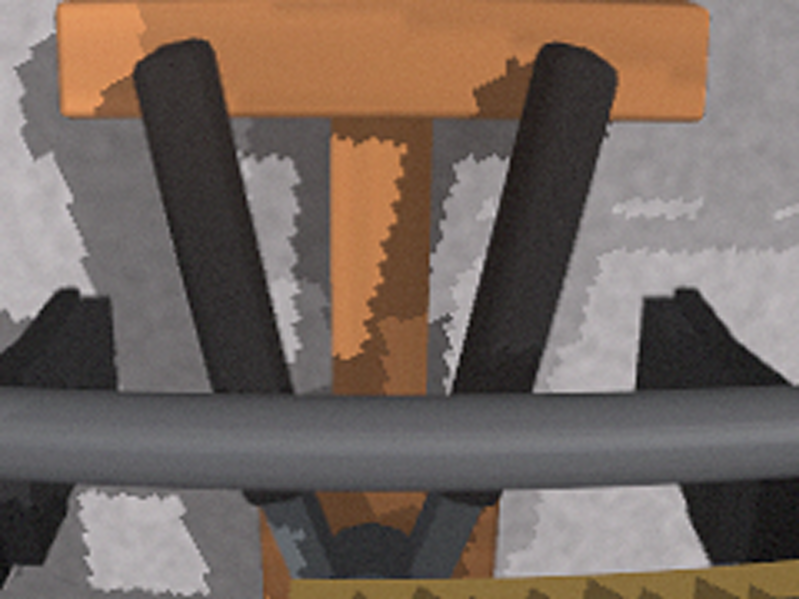

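```bash
python3 - <<'E'
from h import *
d=dict(np.load('pics/w3.png.npz'));f=lambda x,y,z:fish(d,170+x/3.33,150+y/3.33,z)
lr,rr,lf,rf=f(175,62,.052),f(577,65,.052),f(270,497,.052),f(470,497,.052)
mr,mf=(lr+rr)/2,(lf+rf)/2
print(lr,rr,lf,rf,mr,mf)
bl,br=f(58,118,.032),f(708,121,.032)
print(np.degrees(np.arctan2(*(mf-mr)[1::-1])),np.degrees(np.arctan2(*(br-bl)[1::-1]))-90)
a=np.radians(-21.4);print((bl+br)[:2]/2+.031*np.array([np.cos(a),np.sin(a)]),np.linalg.norm(br-bl))
rel([.5407,.153,.045],68.6)
E
```

```text
[0.48629913 0.14111482 0.052     ] [0.51017127 0.20118391 0.052     ] [0.5653002  0.12424409 0.052     ] [0.57856017 0.15841358 0.052     ] [0.4982352  0.17114937 0.052     ] [0.57193019 0.14132883 0.052     ]
-22.0306224886969 -21.49772233787087
[0.53984558 0.15643484] 0.12031864616701018
t 4.1 pos [0.5421 0.155  0.0822] yaw 68.75 tilt [ 4.e-03  4.e-04 -1.e+00] F [-0.29 -0.28 -0.84] T [ 0.08 -0.18 -0.02] w 86.68
shift [37.2 -2.5 -0.7] turn 0.15105184114295866
```

>>> step_arm:
  commands:
    - [87,[15,-1.7,0],0.3]
    - [87,[30,-1.7,-0.7],0.3]
    - [87,[37,-1.7,-0.7],0.3]
    - [87,[37,-1.7,-0.7],0.3]
    - [87,[37,-1.7,-0.7],0.3]

```text
time_s: 4.6
position: [0.539, 0.1535, 0.0424]
ee_rot: [0.132, 0.695, -0.132, 0.694]
force: [-0.1, -0.3, 0.2]
grip_width: 0.997
```

```bash
python3 -c "
from h import *
rel([.5402,.154,.045],68.5)"
```

```text
t 4.6 pos [0.539  0.1535 0.0424] yaw 68.5 tilt [-9.e-04  1.e-04 -1.e+00] F [-0.1  -0.31  0.22] T [ 0.12 -0.14  0.  ] w 86.78
shift [-2.6  0.9  1. ] turn -0.004386559343004137
```

>>> step_arm:
  commands:
    - [64,[-2,0.5,1],0]
    - [64,[-2,0.5,1],0]
    - [58,[-2,0.5,1],0]
    - [52,[-2,0.5,1],0]
    - [46,[-2,0.5,1],0]
    - [40,[-2,0.5,1],0]
    - [30,[-2,0.5,1],0]
    - [30,[-2,0.5,1],0]
    - [30,[-2,0.5,1],0]
    - [30,[-2,0.5,1],0]
  grip_force: 24

```text
time_s: 5.6
position: [0.5404, 0.154, 0.0452]
ee_rot: [0.132, 0.695, -0.132, 0.695]
force: [-2.3, 2.0, 5.1]
grip_width: 0.397
```

```bash
python3 -c "
from h import *
rel([.5402,.154,.045],68.5)
save('wrist','w4.png');save('top','top4.png');save('scene','sc4.png')
a=cv2.imread('pics/top4.png')[140:240,190:290];b=cv2.imread('pics/sc4.png')[200:300,250:370];w=cv2.imread('pics/w4.png')[140:340,160:420]
cv2.imwrite('pics/z4.png',np.vstack([np.hstack([cv2.resize(a,(320,320)),cv2.resize(b,(400,320))]),cv2.resize(w,(720,280+0))]))
"
```

```text
t 5.6 pos [0.5404 0.154  0.0452] yaw 68.5 tilt [ 4.e-04  4.e-04 -1.e+00] F [-2.29  2.05  5.1 ] T [0.46 0.29 0.02] w 34.55
shift [ 0.2 -0.1 -0.2] turn 0.004952951568611752
```

View pics/z4.png

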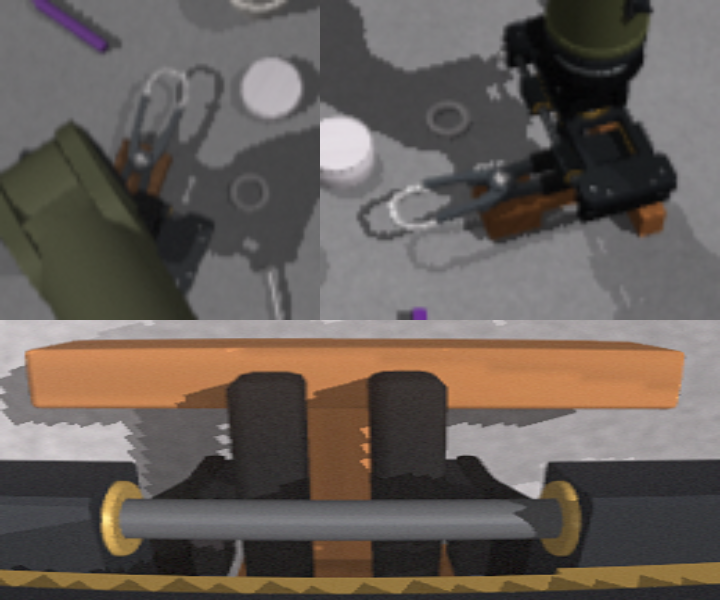

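>>> step_arm:
  commands:
    - [30,[-10,0,0],0]
    - [30,[-25,0,0],0]
    - [30,[-45,0,0],0]
    - [30,[-65,0,0],0]
    - [30,[-85,0,0],0]
    - [30,[-85,0,0],0]
    - [30,[-85,0,0],0]
    - [30,[-85,0,0],0]

```text
time_s: 6.55
position: [0.5396, 0.1528, 0.1288]
ee_rot: [0.132, 0.695, -0.133, 0.694]
force: [0.1, 0.0, -1.2]
grip_width: 0.395
```

```bash
python3 -c "
from h import *
a=np.radians(-90);st=np.array([.540,-.2485])
rel([st[0],st[1]+.14,.130],0)
d=save('scene','sc5.png');t=save('top','top5.png')
a=cv2.imread('pics/top5.png')[140:240,190:290];b=cv2.imread('pics/sc5.png')[180:290,240:370]
cv2.imwrite('pics/z5.png',np.hstack([cv2.resize(a,(380,380)),cv2.resize(b,(420,380))]))
print(ctrl.spot_in('top','ring')[:3],ctrl.spot_in('scene','ring')[:3])
"
```

```text
t 6.55 pos [0.5396 0.1528 0.1288] yaw 68.46 tilt [-1.7e-03 -8.0e-04 -1.0e+00] F [ 0.12  0.01 -1.24] T [ 0.12 -0.03 -0.03] w 34.39
shift [  -1.  -242.9   96.3] turn 68.45655731616708
[{'centre': [0.7949, 0.2325, 0.0183], 'conf': 0.72}, {'centre': [0.3535, 0.3129, 0.0156], 'conf': 0.7}, {'centre': [0.6231, 0.1199, 0.1297], 'conf': 0.59}] [{'centre': [0.8006, 0.2465, 0.0193], 'conf': 0.93}, {'centre': [0.6118, 0.1247, 0.1297], 'conf': 0.8}, {'centre': [0.3549, 0.3217, 0.0142], 'conf': 0.67}]
```

View pics/z5.png

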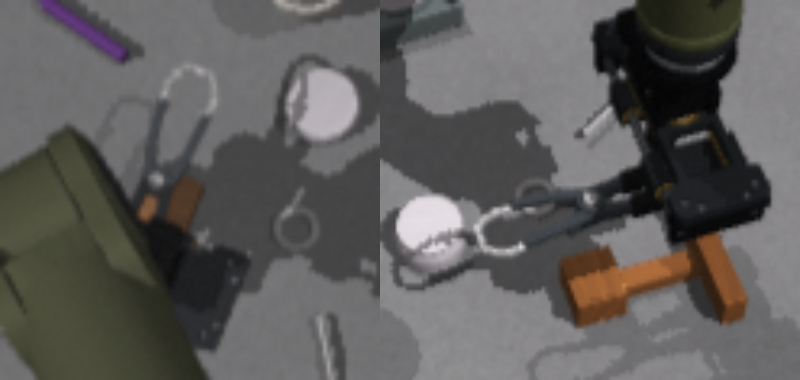

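>>> step_arm:
  commands:
    - [30,[-1,-25,10],5]
    - [30,[-1,-60,24],13]
    - [30,[-1,-95,38],21]
    - [30,[-1,-125,50],29]
    - [30,[-1,-155,62],37]
    - [30,[-1,-185,74],45]
    - [30,[-1,-210,83],53]
    - [30,[-1,-230,91],61]
    - [30,[-1,-243,96],68.5]
    - [30,[-1,-243,96],68.5]
    - [30,[-1,-243,96],68.5]
    - [30,[-1,-243,96],68.5]

```text
time_s: 7.95
position: [0.5405, -0.1061, 0.1307]
ee_rot: [0.499, 0.501, -0.499, 0.501]
force: [0.2, 0.4, -1.4]
grip_width: 0.397
```

```bash
python3 -c "
from h import *
st=np.array([.540,-.2485])
rel([st[0],st[1]+.14,.130],0)
d=save('scene','sc6.png');t=save('top','top6.png')
a=cv2.imread('pics/top6.png')[160:240,300:400];b=cv2.imread('pics/sc6.png')[130:210,200:300]
cv2.imwrite('pics/z6.png',np.vstack([cv2.resize(x,None,fx=6,fy=6,interpolation=cv2.INTER_CUBIC)[:] for x in (a,)]))
cv2.imwrite('pics/z6b.png',np.vstack([cv2.resize(x,None,fx=6,fy=6,interpolation=cv2.INTER_CUBIC)[:] for x in (b,)]))
"
```

```text
t 7.95 pos [ 0.5405 -0.1061  0.1307] yaw 0.22 tilt [-3.e-04  8.e-04 -1.e+00] F [ 0.21  0.38 -1.45] T [ 0.16 -0.08 -0.08] w 34.58
shift [ 0.7 -0.5  2.4] turn 0.2196956227802218
```

View pics/z6.png

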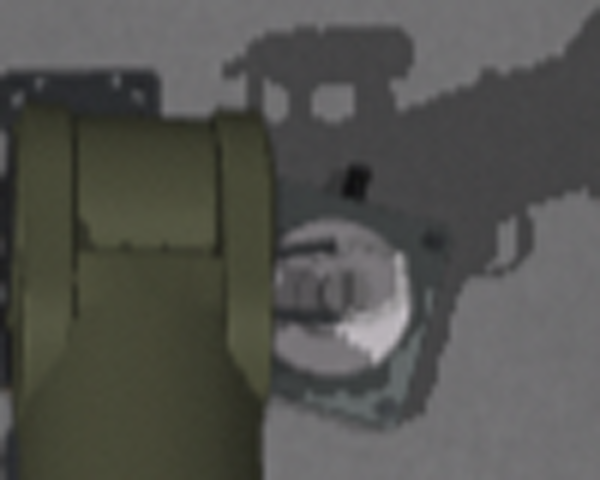

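View pics/z6b.png

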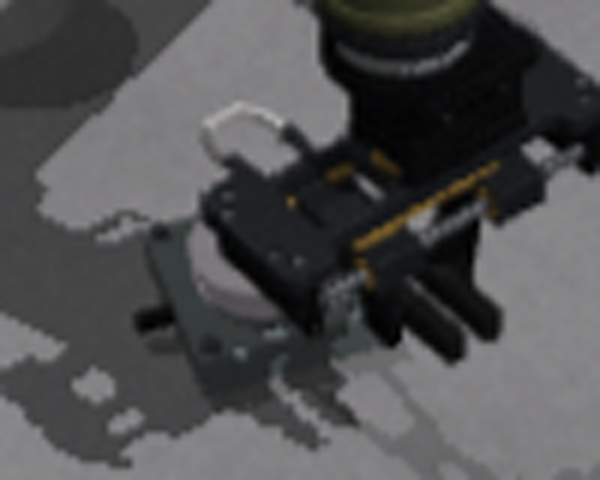

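>>> step_arm:
  commands:
    - [30,[0,-5,1],-5]
    - [30,[0,-15,5],-13]
    - [30,[0,-30,13],-21]
    - [30,[0,-48,24],-29]
    - [30,[0,-65,37],-37]
    - [30,[0,-83,50],-45]
    - [30,[0,-100,65],-53]
    - [30,[0,-117,81],-61]
    - [30,[0,-132,95],-70]
    - [30,[0,-132,95],-70]
    - [30,[0,-132,95],-70]
    - [30,[0,-132,95],-70]

```text
time_s: 9.25
position: [0.4094, -0.2017, 0.131]
ee_rot: [0.123, 0.696, -0.123, 0.697]
force: [0.9, 0.3, -1.9]
grip_width: 0.394
```

```bash
python3 -c "
from h import *
rel([.4085,-.2006,.130],70);print(ctrl.read_state()['q'])
d=save('scene','sc7.png');t=save('top','top7.png')
a=cv2.imread('pics/top7.png')[160:240,300:400];b=cv2.imread('pics/sc7.png')[130:210,200:300]
cv2.imwrite('pics/z7.png',cv2.resize(a,None,fx=7,fy=7,interpolation=cv2.INTER_CUBIC))
cv2.imwrite('pics/z7b.png',cv2.resize(b,None,fx=7,fy=7,interpolation=cv2.INTER_CUBIC))
"
```

```text
t 9.25 pos [ 0.4094 -0.2017  0.131 ] yaw 70.01 tilt [ 7.e-04  0.e+00 -1.e+00] F [ 0.9   0.26 -1.91] T [ 0.14 -0.09 -0.01] w 34.29
shift [ 1.   0.7 -1.2] turn 0.012333435008258675
[ 0.89830325  0.02185968 -0.49967349  2.03693775  0.01149243  1.08487161
  1.61531486]
```

View pics/z7.png

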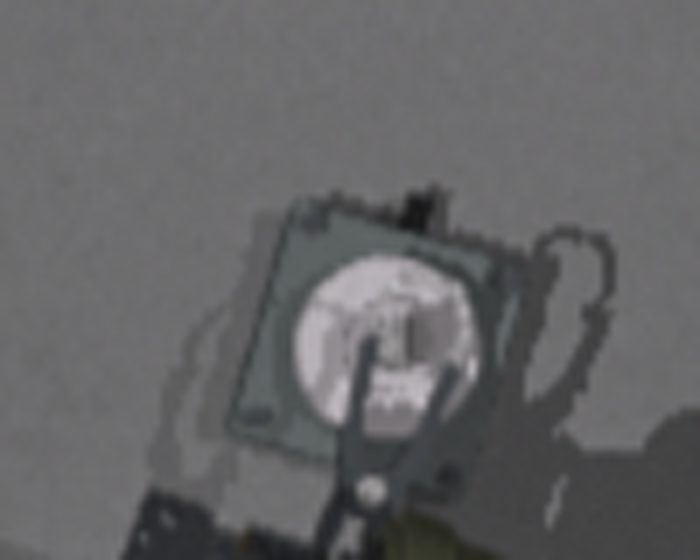

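View pics/z7b.png

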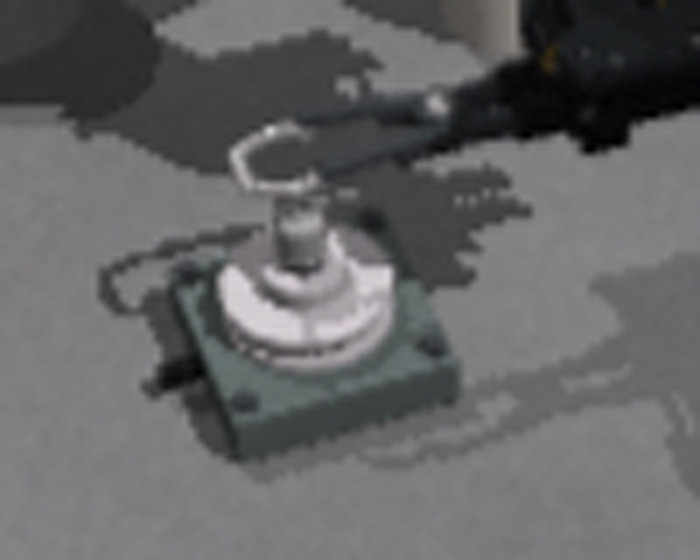

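```bash
python3 - <<'E'
from h import *
for n in('top','sc'):
    d=dict(np.load(f'pics/{n}7.png.npz'));P=cloud(d);z=P[...,2]
    r0,c0=(160,300) if n=='top' else (130,200)
    Z=z[r0:r0+80,c0:c0+100]; img=d['pixels'][r0:r0+80,c0:c0+100][:,:,::-1].copy()
    ov=img.copy(); ov[(Z>.108)&(Z<.15)]=(0,0,255); ov[(Z>.080)&(Z<.1)]=(0,255,0)
    cv2.imwrite(f'pics/m7{n}.png',cv2.resize(ov,None,fx=7,fy=7,interpolation=cv2.INTER_NEAREST))
E
```

```text
(no output)
```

View pics/m7top.png

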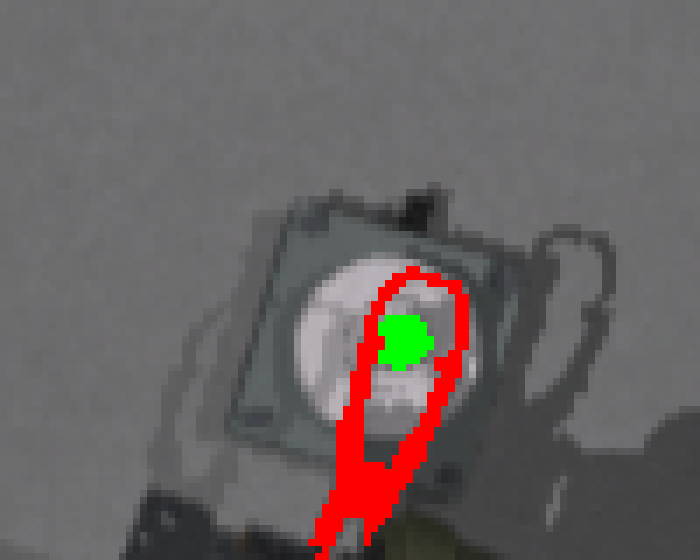

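View pics/m7sc.png

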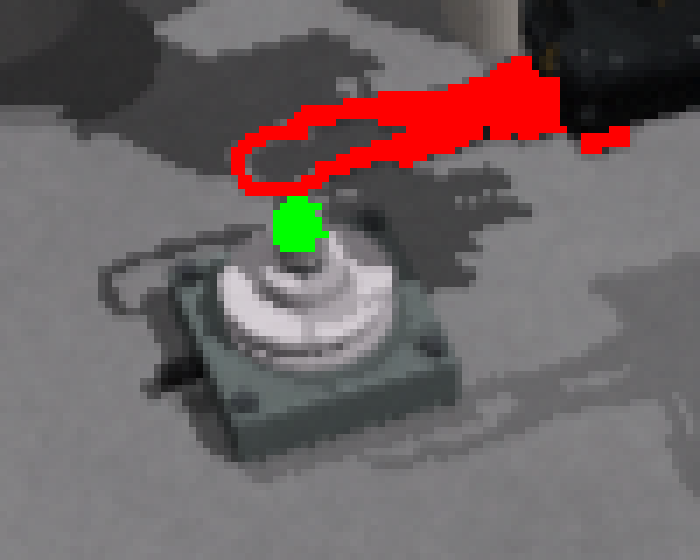

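```bash
cat > an.py <<'E'
from h import *
import sys
def analyse(tag,zs=.091,lo=.108,hi=.15):
  out={}
  for n in('top','sc'):
    d=dict(np.load(f'pics/{n}{tag}.png.npz'));P=cloud(d);z=P[...,2]
    r0,c0=(160,300) if n=='top' else (130,200)
    win=np.zeros(z.shape,bool);win[r0:r0+80,c0:c0+100]=1
    M=(z>lo)&(z<hi)&win&(np.hypot(P[...,0]-.54,P[...,1]+.249)<.10)
    S=(z>zs-.006)&(z<zs+.008)&win&(np.hypot(P[...,0]-.54,P[...,1]+.249)<.025)
    v,u=np.nonzero(M);
    # plane fit for level
    a=np.radians(YAW);ex=np.array([np.cos(a),np.sin(a)]);ey=np.array([-np.sin(a),np.cos(a)])
    Q=P[M];q=Q[:,:2]-np.array([.54,-.249])
    A=np.c_[q@ex,q@ey,np.ones(len(q))]
    c=np.linalg.lstsq(A,Q[:,2],rcond=None)[0]
    for _ in range(3):
        r=Q[:,2]-A@c; k=abs(r)<.006; c=np.linalg.lstsq(A[k],Q[k,2],rcond=None)[0]
    ringz=Q[(q@ex>-.005),2]
    print(n,'plane slope fwd,lat,z@stub',c.round(4),'ring z mean',ringz.mean().round(4),len(ringz),'stub z',np.median(z[S]).round(4))
    zr=np.median(ringz)
    pts=np.array([pix2z(d,uu,vv,zr)[:2] for uu,vv in zip(u,v)])
    vs,us=np.nonzero(S); sp=np.array([pix2z(d,uu,vv,np.median(z[S]))[:2] for uu,vv in zip(us,vs)])
    out[n]=(pts,sp,ex,ey)
    (cx,cy),rad=cv2.minEnclosingCircle(sp.astype(np.float32)*1000)
    s0=np.array([cx,cy])/1000;print('  stub circle',s0.round(4),rad,'mean',sp.mean(0).round(4))
    if n=='sc': s0=s0
    q=pts-sp.mean(0); X=q@ex*1000;Y=q@ey*1000
    for x in range(-40,34,4):
        k=(X>=x)&(X<x+4)
        if k.any():
            y=np.sort(Y[k]);g=np.diff(y);
            if len(g) and g.max()>5:
                i=g.argmax();print('   x',x+2,'left/right inner',y[i+1].round(1),y[i].round(1),'mid',round((y[i]+y[i+1])/2,1),'outer',y[0].round(1),y[-1].round(1),round((y[0]+y[-1])/2,1))
            else: print('   x',x+2,y[0].round(1),y[-1].round(1))
    k=abs(Y-np.median(Y[X>0]))<5
    xs=np.sort(X[k&(X>0)]);print('  front x:',xs[0] if len(xs) else None,xs[-1] if len(xs) else None,'max X',X.max())
YAW=float(sys.argv[2]) if len(sys.argv)>2 else -20.
analyse(sys.argv[1])
E
python3 an.py 7
```

```text
top plane slope fwd,lat,z@stub [-0.0762  0.0078  0.1299] ring z mean 0.1278 52 stub z 0.0902
  stub circle [ 0.5404 -0.2498] 11.52075481414795 mean [ 0.5404 -0.2503]
   x -38 left/right inner 14.0 -10.9 mid 1.6 outer -17.3 17.7 0.2
   x -34 left/right inner 15.0 -11.8 mid 1.6 outer -18.2 18.7 0.2
   x -30 left/right inner 13.1 -13.6 mid -0.2 outer -17.3 20.5 1.6
   x -26 left/right inner 15.0 -12.7 mid 1.2 outer -16.4 21.5 2.6
   x -22 left/right inner 15.9 -11.7 mid 2.1 outer -18.2 19.6 0.7
   x -18 left/right inner 15.1 -12.6 mid 1.2 outer -19.1 21.5 1.2
   x -14 left/right inner 16.0 -14.5 mid 0.8 outer -18.2 22.5 2.1
   x -10 left/right inner 14.2 -9.8 mid 2.2 outer -20.0 20.6 0.3
   x -6 left/right inner 15.1 -12.6 mid 1.2 outer -18.1 21.6 1.7
   x -2 left/right inner 19.7 -14.4 mid 2.7 outer -17.2 23.4 3.1
   x 2 left/right inner 18.8 -15.3 mid 1.8 outer -19.0 21.6 1.3
   x 6 left/right inner 19.8 -14.4 mid 2.7 outer -18.1 22.6 2.2
   x 10 left/right inner 18.0 -12.5 mid 2.7 outer -16.2 21.7 2.7
   x 14 left/right inner 16.1 -11.6 mid 2.3 outer -15.3 19.8 2.3
   x 18 left/right
[... 858 characters left out ...]
r 7.7 -12.0 mid -2.2 outer -26.5 17.4 -4.6
   x -6 left/right inner 15.3 -13.1 mid 1.1 outer -23.1 20.7 -1.2
   x -2 left/right inner 14.3 -15.2 mid -0.5 outer -19.7 22.9 1.6
   x 2 left/right inner 17.5 -16.3 mid 0.6 outer -21.8 21.8 0.0
   x 6 left/right inner 15.5 -17.3 mid -0.9 outer -22.8 20.8 -1.0
   x 10 left/right inner 14.4 -13.9 mid 0.3 outer -19.4 19.8 0.2
   x 14 left/right inner 12.4 -11.6 mid 0.4 outer -20.5 17.7 -1.4
   x 18 left/right inner 11.3 -8.2 mid 1.5 outer -17.1 16.7 -0.2
   x 22 left/right inner -3.8 -9.3 mid -6.6 outer -13.7 14.6 0.5
   x 26 left/right inner 9.2 -0.5 mid 4.4 outer -4.9 9.2 2.2
  front x: 21.136498734644817 25.197380238524605 max X 25.197380238524605
```

```bash
python3 - <<'E'
from h import *
t=dict(np.load('pics/top7.png.npz'));s=dict(np.load('pics/sc7.png.npz'))
# zoom centre convention: cv2.resize maps dst x -> (x+.5)/7-.5
g=lambda x,y,u0,v0:(u0+(x+.5)/7-.5,v0+(y+.5)/7-.5)
pt=g(372,488,300,160);ps=g(437,103,200,130)
for n,d,p in(('top',t,pt),('sc',s,ps)):
    u,v=map(round,p);print(n,'z around rivet',cloud(d)[v-1:v+2,u-1:u+2,2].mean())
    print(pix2z(d,*p,.137))
# stub centre scene: top-face ellipse from initial picture
d=dict(np.load('pics/sc0.png.npz'));b=d['pixels'][150:185,225:260,::-1]
cv2.imwrite('pics/stub0.png',cv2.resize(b,None,fx=16,fy=16,interpolation=cv2.INTER_CUBIC))
d=dict(np.load('pics/top0.png.npz'));b=d['pixels'][190:230,337:377,::-1]
cv2.imwrite('pics/stub0t.png',cv2.resize(b,None,fx=14,fy=14,interpolation=cv2.INTER_CUBIC))
E
```

```text
top z around rivet 0.13718792411578462
[ 0.47603493 -0.22679396  0.137     ]
sc z around rivet 0.13961514613120526
[ 0.47430342 -0.22633418  0.137     ]Traceback (most recent call last):
  File "<stdin>", line 10, in <module>
    fid = stack.enter_context(open(os.fspath(file), "rb"))
                              ~~~~^^^^^^^^^^^^^^^^^^^^^^^
FileNotFoundError: [Errno 2] No such file or directory: 'pics/sc0.png.npz'
```

```bash
python3 - <<'E'
from h import *
d=dict(np.load('pics/scene0.png.npz'));b=d['pixels'][150:185,225:260,::-1]
A=cv2.resize(b,None,fx=11,fy=11,interpolation=cv2.INTER_CUBIC)
d=dict(np.load('pics/top0.png.npz'));b=d['pixels'][190:225,340:375,::-1]
B=cv2.resize(b,None,fx=11,fy=11,interpolation=cv2.INTER_CUBIC)
cv2.imwrite('pics/stub0.png',np.hstack([A,B]))
E
```

```text
(no output)
```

View pics/stub0.png

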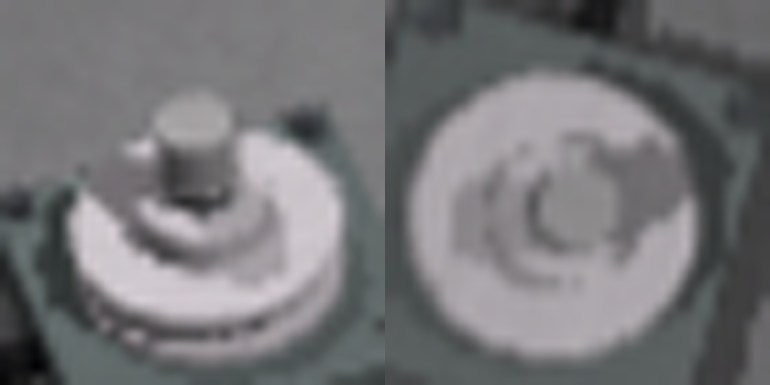

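```bash
python3 - <<'E'
from h import *
s=dict(np.load('pics/scene0.png.npz'));t=dict(np.load('pics/top0.png.npz'))
S=pix2z(s,242.27,160.27,.091);T=pix2z(t,357.1,207.9,.091);print('stub sc',S,'top',T,'pulley top',pix2z(t,354.8,209.1,.05))
print('pulley sc',pix2z(s,225+206.5/11-.5,150+224.5/11-.5,.05))
s7=dict(np.load('pics/sc7.png.npz'));t7=dict(np.load('pics/top7.png.npz'))
from scipy.optimize import least_squares
for n,d,st,win in(('top',t7,T,(160,300)),('sc',s7,S,(130,200))):
    P=cloud(d);z=P[...,2];r0,c0=win
    M=np.zeros(z.shape,bool);M[r0:r0+80,c0:c0+100]=1
    M&=(z>.108)&(z<.15)&(np.hypot(P[...,0]-.54,P[...,1]+.249)<.06)
    v,u=np.nonzero(M);pts=np.array([pix2z(d,a,b,.1285)[:2] for a,b in zip(u,v)])
    a=np.radians(-20.5);ex=np.array([np.cos(a),np.sin(a)]);ey=np.array([-np.sin(a),np.cos(a)])
    q=(pts-st[:2])*1000;X,Y=q@ex,q@ey
    for x0 in(0,4,8):
        k=X>x0
        f=lambda p:np.hypot(X[k]-p[0],Y[k]-p[1])-p[2]
        r=least_squares(f,[5,0,18],loss='soft_l1');
        f2=lambda p:np.hypot(X[k]-p[0],Y[k]-p[1])-18
        r2=least_squares(f2,[5,0],loss='soft_l1')
        print(n,x0,k.sum(),'circle c,r',r.x.round(2),'fixed18',r2.x.round(2))
E
```

```text
stub sc [ 0.53847892 -0.24901181  0.091     ] top [ 0.54087258 -0.24911274  0.091     ] pulley top [ 0.53974391 -0.24905909  0.05      ]
pulley sc [ 0.53981732 -0.24760898  0.05      ]
top 0 44 circle c,r [ 5.59  1.05 18.75] fixed18 [6.52 0.97]
top 4 39 circle c,r [ 5.92  1.15 18.52] fixed18 [6.6  1.17]
top 8 34 circle c,r [ 6.6   1.26 18.01] fixed18 [6.61 1.26]
sc 0 43 circle c,r [ 6.67  3.44 19.21] fixed18 [8.07 3.44]
sc 4 37 circle c,r [ 5.81  3.17 19.81] fixed18 [8.14 3.04]
sc 8 32 circle c,r [ 6.62  3.06 19.23] fixed18 [8.16 2.84]
```

>>> step_arm:
  commands:
    - [30,[0,-1.5,-6.3],0]
    - [30,[10,-1.5,-6.3],0]
    - [30,[20,-1.5,-6.3],0]
    - [30,[25,-1.5,-6.3],0]
    - [30,[25,-1.5,-6.3],0]
    - [30,[25,-1.5,-6.3],0]
    - [30,[25,-1.5,-6.3],0]

```text
time_s: 10.05
position: [0.4023, -0.2022, 0.1061]
ee_rot: [0.123, 0.696, -0.123, 0.697]
force: [0.3, 0.3, -2.3]
grip_width: 0.395
```

```bash
cat > look.py <<'E'
from h import *
import sys
from scipy.optimize import least_squares
tag=sys.argv[1];zr=float(sys.argv[2]);lo=float(sys.argv[3]);hi=float(sys.argv[4])
rel([.4085,-.2006,.100],70)
st={'top':np.array([.54087,-.24911]),'sc':np.array([.53848,-.24901])}
d1=save('scene','sc'+tag+'.png');d2=save('top','top'+tag+'.png')
for n,d,win in(('top',d2,(160,300)),('sc',d1,(130,200))):
    P=cloud(d);z=P[...,2];r0,c0=win
    W=np.zeros(z.shape,bool);W[r0:r0+80,c0:c0+100]=1
    R_=np.hypot(P[...,0]-.54,P[...,1]+.249)
    M=W&(z>lo)&(z<hi)&(R_<.06)
    if n=='sc': M&=R_>.0
    v,u=np.nonzero(M);pts=np.array([pix2z(d,a,b,zr)[:2] for a,b in zip(u,v)])
    a=np.radians(-20.5);ex=np.array([np.cos(a),np.sin(a)]);ey=np.array([-np.sin(a),np.cos(a)])
    q=(pts-st[n])*1000;X,Y=q@ex,q@ey
    k=(X>0)&(np.hypot(X,Y)>13.5)
    print(n,'ring z',np.median(z[M][k]).round(4))
    r=least_squares(lambda p:np.hypot(X[k]-p[0],Y[k]-p[1])-p[2],[0,0,18],loss='soft_l1')
    print(n,k.sum(),r.x.round(2))
    ov=d['pixels'][r0:r0+80,c0:c0+100][:,:,::-1]
    ov2=ov.copy();ov2[M[r0:r0+80,c0:c0+100]]=(0,0,255)
    A=[cv2.resize(o[:, 15:85],None,fx=5.7,fy=5.7,interpolation=i) for o,i in((ov,cv2.INTER_CUBIC),(ov2,cv2.INTER_NEAREST))]
    cv2.imwrite(f'pics/L{n}{tag}.png',np.hstack(A))
E
python3 look.py 8 .1035 .0965 .125
```

```text
t 10.05 pos [ 0.4023 -0.2022  0.1061] yaw 69.97 tilt [ 5.e-04 -3.e-04 -1.e+00] F [ 0.34  0.34 -2.31] T [ 0.09 -0.02 -0.02] w 34.36
shift [6.1 3.6 5.3] turn -0.026792437977690042
top ring z 0.105
top 37 [-0.94 -2.42 18.93]
sc ring z 0.1037
sc 34 [-1.41 -0.31 20.51]
```

View pics/Ltop8.png

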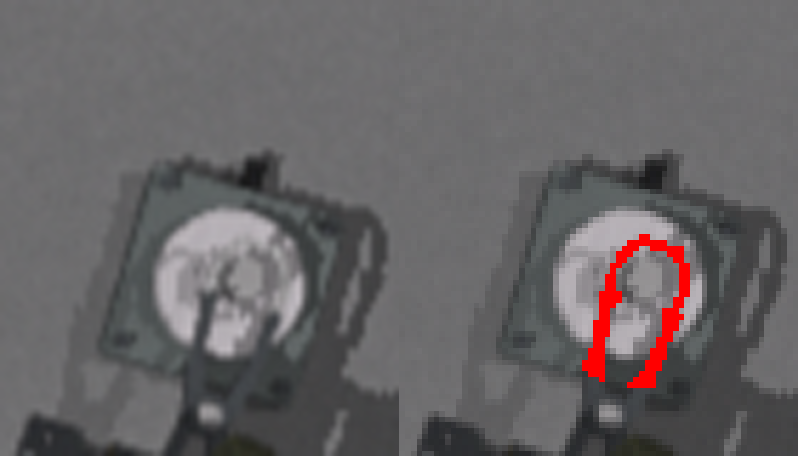

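View pics/Lsc8.png

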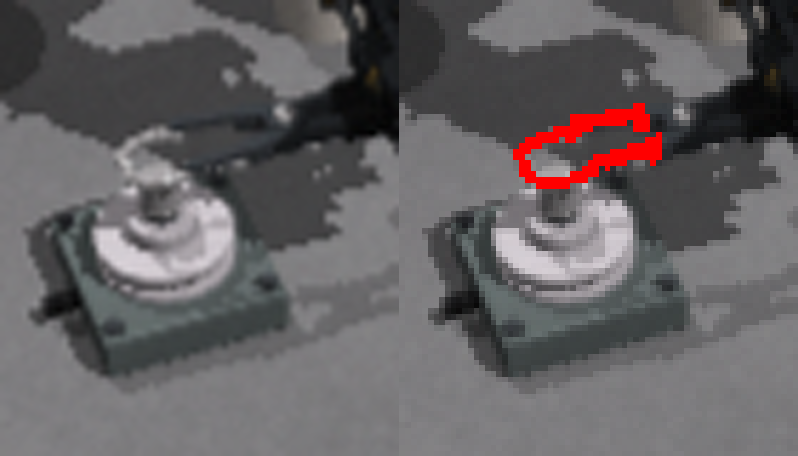

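```bash
python3 - <<'E'
from h import *
d=dict(np.load('pics/top8.png.npz'));s=dict(np.load('pics/sc8.png.npz'))
f=lambda d,r,c:cv2.resize(np.clip((d['pixels'][r:r+26,c:c+26,::-1].astype(float)-60)*1.5,0,255).astype(np.uint8),(400,400),interpolation=cv2.INTER_CUBIC)
def grid(im):
    return im
cv2.imwrite('pics/z8.png',np.hstack([f(d,195,343),f(s,150,230)]))
z=cloud(d)[...,2];np.set_printoptions(linewidth=220)
for r in range(195,222):print(r,*['%4d'%(x*1000) for x in z[r,343:369]])
E
```

```text
195   31   32   30   27   32   33   34   31   27   28   28   31   27   28   29   27   31   24   26   24   32   29   35   28   -1    3
196   30   26   30   30   33   34   25   27   26   29   22   30   28   27   30   27   31   32   30   29   26   26   27   30   28   32
197   30   30   35   33   30   29   27   31   48   48   53   48   55   49   48   53   44   30   34   26   28   30   30   29   34   27
198   25   28   27   35   32   29   51   52   49   48   51   52   52   49   51   51   54   46   45   28   33   24   29   31   26   25
199   31   32   32   26   57   52   52   49   51   50   48   49   50   48   48   49   51   53   51   48   55   26   29   31   34   28
200   27   27   30   45   52   46   51   52   49   50   52   49   50   49   49   50   50   49   56   45   47   50   34   36   35   33
201   25   26   51   46   49   48   46   51   49   52   48   47   51   50  106  104   50   47   53   49   52   53   50   30   30   32
202   29   46   49   46   46   53   47   52   49   49   49   53  105  109  103  102  102  107  102   56   50   51   49   28   31   31
203   37   48   51   50   49
[... 1817 characters left out ...]
  106   54   43   33   31   31
217   30   28   42   48   45   45  111  110  106   51   45   50   50   47   54   44   49   53  110  108  108   51   52   32   31   31
218   27   27   30   43   51   52  108  108  108   46   48   50   46   51   48   50   52   43  114  108   48   46   27   31   32   28
219   26   31   29   31   38   53  108  109   50   49   50   51   52   48   52   50   55  108  112  111   31   31   31   26   23   28
220   32   32   31   24   27   39  112  109   50   46   52   46   51   47   51   49   52  111  106   27   31   24   29   34   26   33
221   29   29   28   29   25  110  114  109   46   48   48   51   47   47   50   51  106  110  111   25   24   31   27   28   27   30
```

View pics/z8.png

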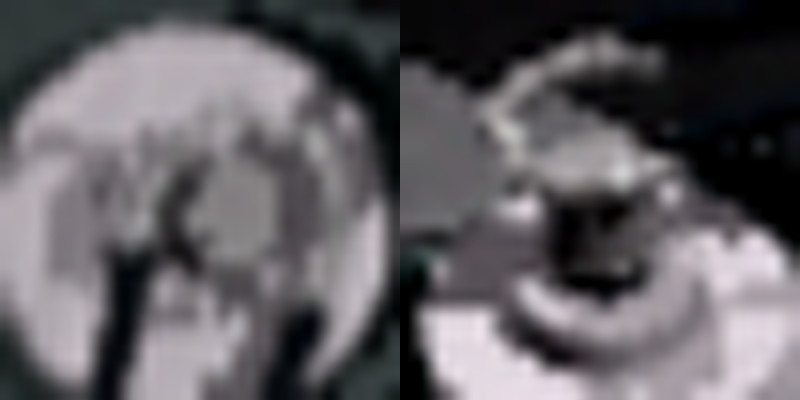

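```bash
cat > stub.py <<'E'
from h import *
from scipy.optimize import fsolve
def proj(d,p):
    T=np.linalg.inv(d['cam_to_world']);c=p@T[:3,:3].T+T[:3,3];K=d['mtx']
    return np.c_[K[0,2]+K[0,0]*c[:,0]/-c[:,2],K[1,2]-K[1,1]*c[:,1]/-c[:,2]]
S=16
def model(d,xy,zlo,off):
    th=np.linspace(0,2*np.pi,60)
    p=np.r_[[[xy[0]+.012*np.cos(t),xy[1]+.012*np.sin(t),z] for z in(zlo,.091) for t in th]]
    q=proj(d,p)
    h=cv2.convexHull(q.astype(np.float32))[:,0]
    m=cv2.moments(h.reshape(-1,1,2)); return np.array([m['m10']/m['m00'],m['m01']/m['m00']]),m['m00']
for n,fs in(('top',['top0','top1','top4','top5']),('sc',['scene0','sc4','sc5'])):
    for f in fs:
        d=dict(np.load(f'pics/{f}.png.npz'));P=cloud(d);z=P[...,2]
        M=(z>.076)&(z<.105)&(np.hypot(P[...,0]-.54,P[...,1]+.249)<.03)
        v,u=np.nonzero(M);c=np.array([u.mean(),v.mean()])
        sol=fsolve(lambda x:model(d,x,.076,0)[0]-c,[.54,-.249])
        print(f,M.sum(),round(model(d,sol,.076,0)[1],1),c.round(2),sol.round(4))
E
python3 stub.py
```

```text
top0 53 56.3 [356.79 208.19] [ 0.5404 -0.2494]
top1 54 56.3 [356.78 208.26] [ 0.5402 -0.2493]
top4 54 56.3 [356.78 208.26] [ 0.5402 -0.2493]
top5 54 56.3 [356.78 208.26] [ 0.5402 -0.2493]
scene0 58 57.2 [242.17 162.28] [ 0.54   -0.2485]
sc4 55 57.1 [242.31 162.11] [ 0.5392 -0.2489]
sc5 54 57.1 [242.24 162.02] [ 0.5391 -0.2494]stub.py:18: RuntimeWarning: The iteration is not making good progress, as measured by the 
 improvement from the last ten iterations.
  sol=fsolve(lambda x:model(d,x,.076,0)[0]-c,[.54,-.249])
```

>>> step_arm:
  commands:
    - [30,[3,1.5,1],0]
    - [30,[3,1.5,1],0]
    - [30,[3,1.5,1],0]
    - [30,[3,1.5,1],0]

```text
time_s: 10.55
position: [0.4035, -0.201, 0.1029]
ee_rot: [0.123, 0.696, -0.123, 0.696]
force: [0.2, -0.7, -1.3]
grip_width: 0.396
```

```bash
sed -i "s/^st=.*/st={'top':np.array([.5402,-.2494]),'sc':np.array([.5394,-.2489])}/" look.py; python3 look.py 9 .1005 .0955 .122; python3 - <<'E'
from h import *
z=cloud(dict(np.load('pics/top9.png.npz')))[...,2]
for r in range(199,216):print(r,*['%4d'%(x*1000) for x in z[r,349:367]])
E
```

```text
t 10.55 pos [ 0.4035 -0.201   0.1029] yaw 69.98 tilt [-0.e+00 -1.e-04 -1.e+00] F [ 0.17 -0.65 -1.27] T [ 0.14 -0.05  0.01] w 34.45
shift [2.9 2.  4.6] turn -0.021990752695842275
top ring z 0.1005
top 34 [ 0.55  0.05 18.59]
sc ring z 0.1011
sc 32 [-0.82  0.94 19.97]
199   49   51   49   50   49   50   51   40   48   47   47   45   46   47   52   29   25   28
200   47   48   50   47   52   52   53   50   46   52   52   51   47   49   47   49   26   30
201   48   47   49   43   50   49   51  103   97   98   51   51   44   46   49   47   47   33
202   52   49   55   49   47   96  101  104  103  104  100   98   97   50   52   50   50 1428
203   49   42   52   51  100   99  100   58   67   66   52   98   99  103  101   52   52   51
204   48   41   55  100  100   95   62   59   57   68   59   51   52   92   96   52   52   50
205   52   52   56  105  104   60   89   86   90   90   94   59   48   42   97  102   47   47
206   49   63  101  102   59   92   95   93   92   87   91   91   60   53  105  103   49   49
207   55   66   97  104   80   92   85   92   91   91   91   93   60   48  101   98   49   47
208   57   63   97   94   83   93   83   87   93   95   92   89   89   59   92  103   47   53
209   55  100   99   63   78   90   90   88   89   88   93   91   91   52  100   98   51   45
210   55  111  103   97   71   86   89   90   90   92   87   95   61   56   99  101   49   48
211   51  105  106  107   59   71   90   88   91   86   88   62   63   49  102  101   50   53
212   45  108  108  100   60   60   73   82   79   64   58   58   61   99  106   97   55   43
213  102  104  106   64   62   63   61   59   61   61   64   66   96  102  103   52   55   54
214   98  108  105   62   64   54   61   62   61   58   62  108  103  102   55   48   55   52
215  108  106  104 1428   49   47   56   62   46   51   51   93  106  109  105   51   55   41
```

View pics/Lsc9.png

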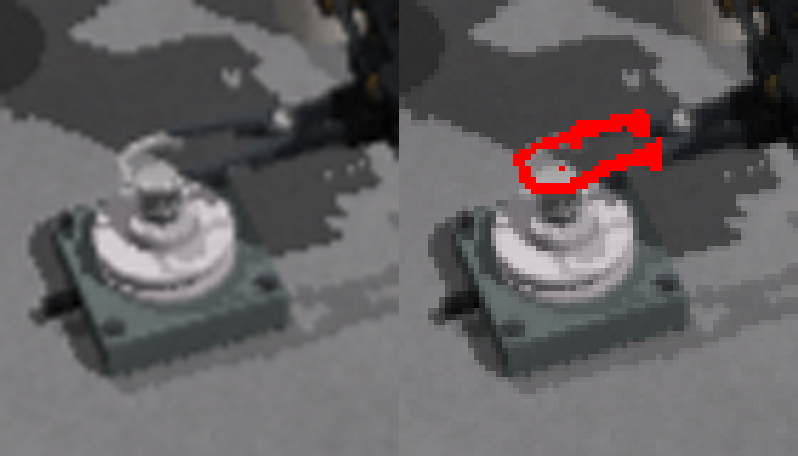

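>>> step_arm:
  commands:
    - [30,[3,0,0],0]
    - [30,[6,0,0],0]
    - [30,[9,0,0],0]
    - [30,[12,0,0],0]
    - [30,[14,0,0],0]
    - [30,[14,0,0],0]
    - [30,[14,0,0],0]

```text
time_s: 11.35
position: [0.4035, -0.201, 0.0889]
ee_rot: [0.123, 0.696, -0.123, 0.696]
force: [0.0, 0.6, -2.1]
grip_width: 0.397
```

```bash
python3 look.py A .0865 .0815 .110; python3 - <<'E'
from h import *
z=cloud(dict(np.load('pics/topA.png.npz')))[...,2]
for r in range(199,216):print(r,*['%4d'%(x*1000) for x in z[r,349:367]])
E
```

```text
t 11.35 pos [ 0.4035 -0.201   0.0889] yaw 69.98 tilt [ 0. -0. -1.] F [ 0.01  0.58 -2.06] T [ 0.06 -0.03 -0.  ] w 34.54
shift [-11.1   2.    4.6] turn -0.02265824704602437
top ring z 0.0858
top 36 [ 1.66  0.45 17.71]
sc ring z 0.0867
sc 31 [-0.37  0.63 19.28]
199   53   49   48   45   51   47   50   49   50   48   51   44   47   47   52   31   28   27
200   48   51   51   49   49   48   45   53   48   47   52   50   46   49   48   50   32   27
201   49   52   49   48   51   47   52   86   51   49   51   50   45   48   49   47   51   32
202   53   50   51   48   52   85   84   86   87   89   81   89   50   49   53   49   47   23
203   51   51   50   53   83   87   82   60   67   87   85   88   83   83   52   49   49   48
204   46   50   59   85   83   62   61   66   58   59   58   58   87   87   47   51   52   56
205   46   52   84   83   55   61   91   89   89   94   91   61   47   85   88   50   50   51
206   51   58   84   87   65   84   90   89   90   90   89   89   62   88   88   48   49   44
207   59   86   88   61   83   87   88   89   90   86   96   92   61   83   83   49   51   52
208   54   86   87   64   81   88   91   88   94   91   88   92   91   85   87   47   53   51
209   58   82   88   66   86   91   90   91   92   87   89   87   93   84   85   49   52   47
210   54   84   84   61   74   86   85   86   90   90   90   92   64   82   86   52   53   48
211   95   92   88   62   63   83   92   93   92   87   93   60   59   90   91   49   52   46
212   91   90   95   62   59   61   67   82   82   58   60   61   61   85   86   50   48   48
213   91   94   59   62   63   62   60   63   64   63   60   59   85   82   48   48   49   45
214   92   90   46   53   55   61   63   61   57   62   83   83   94   85   49   44   52   51
215   91   90   47   54   47   51   55   57   49   51   51   89   94   88   49   50   53   49
```

View pics/LscA.png

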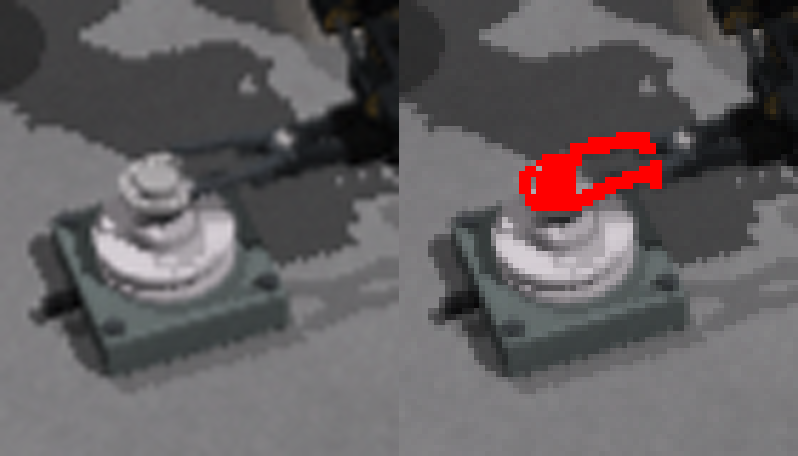

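>>> step_arm:
  commands:
    - [30,[1,-0.5,-0.5],0]
    - [30,[4,-0.5,-0.5],0]
    - [30,[7,-0.5,-0.5],0]
    - [30,[10,-0.5,-0.5],0]
    - [30,[13,-0.5,-0.5],0]
    - [30,[15,-0.5,-0.5],0]
    - [30,[15,-0.5,-0.5],0]
    - [30,[15,-0.5,-0.5],0]

```text
time_s: 12.25
position: [0.4029, -0.2013, 0.0739]
ee_rot: [0.123, 0.696, -0.123, 0.696]
force: [0.6, -0.2, -1.6]
grip_width: 0.395
```

```bash
python3 look.py B .0715 .0665 .097; python3 - <<'E'
from h import *
z=cloud(dict(np.load('pics/topB.png.npz')))[...,2]
for r in range(199,216):print(r,*['%4d'%(x*1000) for x in z[r,349:367]])
E
```

```text
t 12.25 pos [ 0.4029 -0.2013  0.0739] yaw 69.98 tilt [ 0. -0. -1.] F [ 0.57 -0.23 -1.63] T [ 0.14 -0.08 -0.01] w 34.34
shift [-26.1   2.5   5.1] turn -0.019882960274600237
top ring z 0.0719
top 37 [-1.09 -0.11 19.29]
sc ring z 0.0734
sc 36 [-1.53 -0.59 19.9 ]
199 1428   47   46   48   53   46   45   45   43   48   46   50   53   48   51   31   37   28
200   48   49   48   46   50   52   48   56   48   52   46   48   51   52   50   42   26   32
201   44   49   49   50   47   49   49   49   50   54   46   53   50   50   55   50   47   26
202   41   52   49   48   47   70   68   69   68   50   51   54   51   50   48   48   53   32
203   46   53   46   47   74   70   74   77   71   71   70   70   51   49   54   51   49   48
204   48   45   55   68   73   61   57   64   61   69   68   75   71   48   51   49   49   49
205   48   52   74   72   59   57   88   90   91   93   89   65   72   76   54   49   48   49
206   46   72   64   64   64   93   88   87   92   88   89   86   70   75   45   44   53   47
207   59   70   73   67   78   94 1428   87   88   91   92   90   59   70   72   47   51   47
208   73   71   59   60   80   87   91   91   94   89   91   92   88   74   70   49   47   47
209   72   67   61   60   80   90   90   85   93   90   88   92   87   69   69   49   52   47
210   69   67   61   60   75   88   88   88   90   88   90   92   57   74   66   52   51   51
211   83   74   70   59   62   77   89   90   91   88   90   62   60   70   76   50   54   52
212   72   76   69   62   63   61   70   82   85   63   55   63   73   69   49   51   48   47
213   77   80   65   60   62   63   63   60   68   63   64   59   72   70   46   49   52   49
214   75   78   49   54   66   65   59   61   61   60   69   69   72   51   49   50   51   42
215   73   48   49   45   49   56   63   56   49   52   71   85   79   49   42   54   46   48
```

View pics/LscB.png

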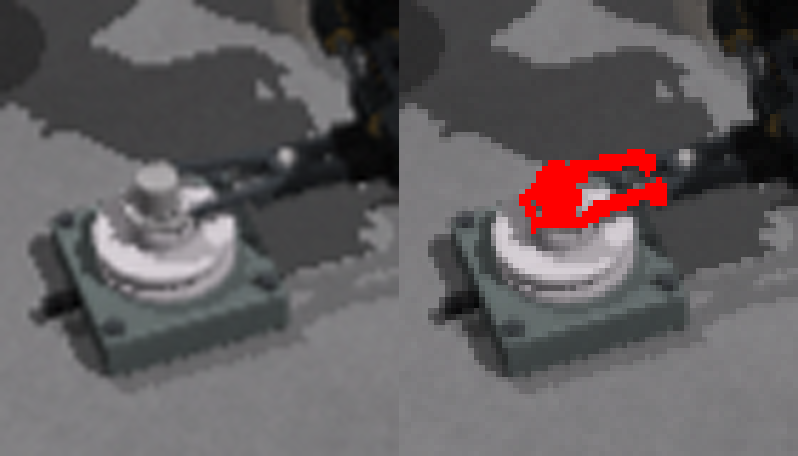

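>>> step_arm:
  commands:
    - [30,[1,0.2,0.6],0]
    - [30,[2,0.2,0.6],0]
    - [30,[3,0.2,0.6],0]
    - [30,[4,0.2,0.6],0]
    - [30,[4.3,0.2,0.6],0]
    - [30,[4.3,0.2,0.6],0]
    - [30,[4.3,0.2,0.6],0]

```text
time_s: 13.05
position: [0.4035, -0.2013, 0.0696]
ee_rot: [0.123, 0.696, -0.123, 0.696]
force: [0.7, -0.3, -2.1]
grip_width: 0.4
```

```bash
python3 look.py C .0675 .0645 .080; python3 - <<'E'
from h import *
acc=[]
z=cloud(dict(np.load('pics/topC.png.npz')))[...,2]
for r in range(199,216):print(r,*['%4d'%(x*1000) for x in z[r,349:367]])
P=cloud(dict(np.load('pics/topC.png.npz')))
def rg(Pz,lo,hi):
    a=np.radians(-20.5);ex=np.array([np.cos(a),np.sin(a)]);ey=np.array([-np.sin(a),np.cos(a)])
    q=(Pz[...,:2]-np.array([.5402,-.2494]))*1000;X,Y=q@ex,q@ey;R_=np.hypot(X,Y)
    for nm,k in(('front',X>8),('left',(Y>0)&(abs(X)<8)),('right',(Y<0)&(abs(X)<8))):
        m=k&(R_>14)&(R_<23)&(Pz[...,2]>lo)&(Pz[...,2]<hi);print(nm,m.sum(),Pz[m][:,2].mean().round(4))
rg(P,.0635,.08)
b=cloud(dict(np.load('pics/top0.png.npz')))
q=np.hypot(b[...,0]-.5402,b[...,1]+.2494);m=(q<.019)&(b[...,2]<.07)&(b[...,2]>.055);print('boss',b[m][:,2].mean(),m.sum())
E
```

```text
t 13.05 pos [ 0.4035 -0.2013  0.0696] yaw 69.98 tilt [ 0.e+00 -1.e-04 -1.e+00] F [ 0.72 -0.28 -2.12] T [ 0.06 -0.05  0.02] w 34.8
shift [-30.4   2.4   4.5] turn -0.021944860074569306
top ring z 0.0676
top 28 [ 0.81 -0.55 18.31]
sc ring z 0.0673
sc 26 [-2.99 -0.93 21.46]
199   48   48   42   43   47   52   48   50   53   46   53   47   47   46   47   30   30   28
200   47   41   50   48   52   55   52   49   48   46   49   50   49   47   48   47   22   32
201   51   45   49   52   47   49   51   47   54   45   42   52 1428   55   45   48   39   29
202   51   49   53   50   46   64   66   71   71   52   51   51   45   53   54   42   52   27
203   52   51   49   70   68   66   57   69   62   66   62   72   49   50   52   51   47   54
204   50   48   62   65   66   66   58   56   63   66   70   67   68   52   52   49   52   46
205   50   54   68   70   60   63   88   98   94   90   91   63   66   66   47   44   47   49
206   49   73   66   63   61   88   90   88   98   88   89   93   70   65   52   50   48   47
207   62   65   68   63   83   91   95   92   88   90   93   91   67   60   48   44   52   48
208   68   60   64   59   81   90   91   93   90   89   83   94   91   65   49   54   59   53
209   67   65   63   58   77   88   91   89   88   91   92   91   89   69   44   51   47   47
210   65   68   60   60   71   88   90   87   90   89   89   88   63   66   50   52   47   47
211   75   69   61   67   66   78   88   92   92   89   92   64 1428   69   45   49   50   49
212   69   72   63   66   62   60   75   79   84   58   60   65   66   69   50   54   48   46
213   76   45   60   62   63   61   62   65   57   62   64   65   65   51   49   46   49   47
214   73   49   44   59   67   60   64   61   62   63   67   66   65   43   49   49   46   50
215   74   49   52   48   50   49   56   63   50   61   65   73   70   47   48   50   48   51
front 25 0.0676
left 10 0.0676
right 9 0.0668
boss 0.06177899916562204 64
```

View pics/LscC.png

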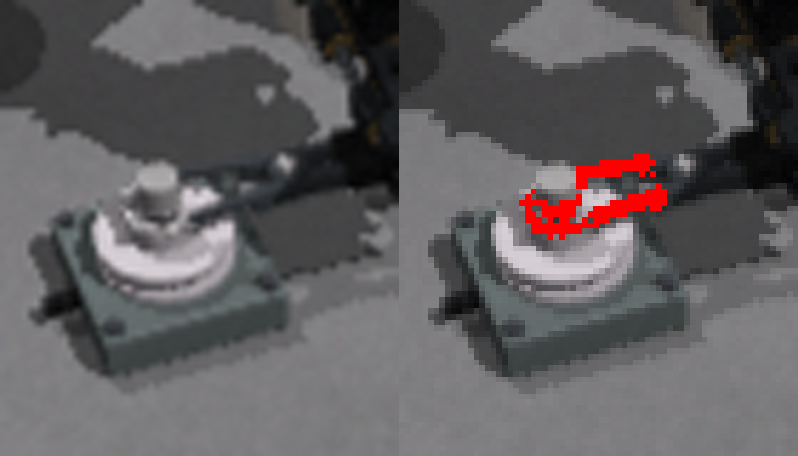

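View pics/LtopC.png

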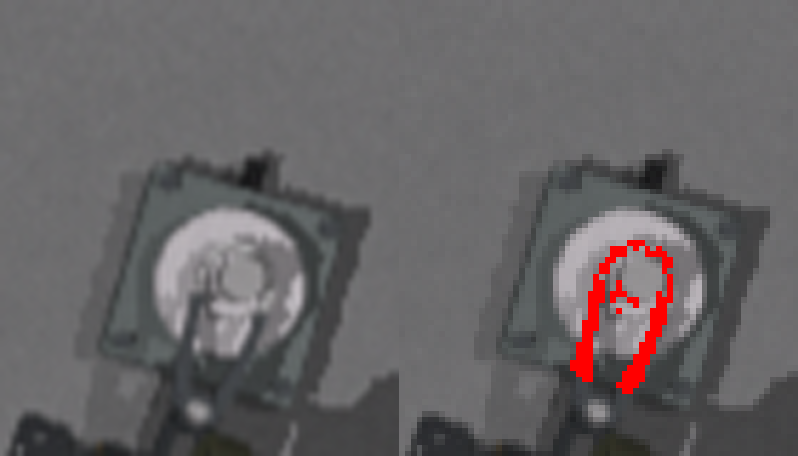

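```bash
python3 -c "
from h import *
rel([.4035,-.2013,.0696],70)
print(ctrl.job_done())
rel([.4035,-.2013,.0696],70)"
```

```text
t 13.15 pos [ 0.4035 -0.2013  0.0696] yaw 69.98 tilt [ 1.e-04 -2.e-04 -1.e+00] F [-0.37 -0.24 -1.74] T [ 0.13 -0.08  0.05] w 34.65
shift [ 0. -0. -0.] turn -0.022533921134765933
the job is handed in; nothing more can be done
None
the job is handed in; nothing more can be done
```

I squeezed the ring pliers fully, lifted them off the rest and lowered the spread ring over the axle stub to the groove. The job was handed in at 13.15 s with the pliers still held at 24 N.

- **Squeeze:** the fingers stood about 34.6 mm apart. That is slightly under the 36 mm stop, probably because the rubber compresses. The handles were parallel and the ring was spread. I measured the pliers about 6 mm further forward in the grip than planned, and corrected for it before lowering.
- **Height and level:** from the top camera's depth, the ring's top is at 67–68 mm, so its middle is at about 65.7 mm against the groove's 65.5 mm. Its front, left and right agree to within 1 mm.
- **Centring:** the top camera puts the ring 0.8 mm ahead of and 0.6 mm to the right of the stub's axis, with 3.4 mm of room all round.
- **Forces:** the wrist force stayed at roughly the pliers' weight, about 2 N, all the way down, so there was no sign of contact or forcing.

**Check that disagreed:** the scene camera's last fit showed the ring 3 mm back and 0.9 mm to the right. Its picture was partly mixed up with the boss and stub, and its fitted ring was too large, so I trusted the top camera.

I did not plan any contact with the cups, jug, tin, screwdriver or collar, but I did not check their positions again at the end.

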